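Refit the washed cooker knob and hold it pressed at the large flame

ROBOT

A 6-joint arm with a two-finger parallel gripper is mounted at the origin on a cart in front of the work surface, level with it; the furniture and walls round the work are solid. World frame = base frame: x ahead of the robot, y to its left, z up, the work surface at z = 0. Lengths are in mm, angles in rad, forces in N, time in s.
With the tool pointing down it reaches from about 275 to 1000 mm from the base axis. Payload 8.4 kg.
Tool frame: the origin (TCP) lies midway between the tips of the shut fingers; the grasp point (between the pads) lies 19 mm behind it; z points along the fingers, y is the direction in which the jaws open and shut (so a half turn about z gives the same grasp; the last joint's range is limited). The gripper opens to 85 mm and grips with 20 to 120 N. Pads are 22 mm wide; open, the fingers measure 114 mm over their backs; the gripper's body (76 mm by 85 mm) begins 54 mm behind the grasp point. The pads swing forward as they close: fully open they stand 13 mm farther back than shut.
Start: joints at [-0.002, 0.353, 1.633, -0, 1.155, -0.002], TCP at [625.002, -0, 231.281] pointing down, gripper open.
Joint ranges: [-2.63, 2.63], [-0.92, 2.1], [0.06, 2.66], [-1.3, 4.44], [0, 2.69], [-3.02, 3.02]. Speed limits (rad/s): [2.22, 2.22, 2.79, 3.14, 3.14, 3.14].

INTERFACE

Orientations are given as [roll, pitch, yaw] about the fixed x, y, z axes, in that order (R = Rz(yaw) Ry(pitch) Rx(roll)).
In Python, from rig import r gives the robot as it stands. The module is installed in compiled form; this text tells all that it offers.
- The arm moves only by the tool drive_tool, never from a script. Its argument "moves" is a list of rows, each a list of 3 entries, a list of its own where there are three numbers: the closure, from 0 (fully open) to 1 (shut), then the shift along the tool's x, y, z in cm, then the turn about the tool's z in degrees. In form: [[claw, [dx, dy, dz], roll], ...]. A call has 1 to 12 rows; each row is the pose to reach, as a shift and turn from the pose measured when the call began, along the tool's axes at that moment; what a row does not reach only later rows make up. A row lasts 1/8 s, in which the tool goes at most 62.5 mm and 10.7 degrees, less where a joint would pass 70% of its speed; a pose out of reach is approached as far as the arm can. A call with a gripper value outside its range is refused whole. The fingers move at their own pace and stop on an object; "grip_force" is the grip in N (left out, the last holds). Time passes only in rows, so rows that repeat a pose let the fingers close. It gives the time, the measured TCP pose, the force and the opening at its end, in the units of the state.
- r.sense(): the state, without advancing time (a new reading comes with each control period).
- r.grab_frame(name): name is "scene" or "side" or "wrist"; returns a dict with "color" (420x560x3 uint8, red, green, blue), "fx", "fy", "cx", "cy" (pixels), "pose" (4x4, takes a point from camera to world coordinates); the wrist camera has in their place "hand_eye" (4x4, takes a point from camera to tool coordinates, whose origin is the TCP and whose axes are the flange's). Camera axes: x right, y up, looking along -z (the intrinsics and any distortion apply to the point x, -y, -z); pixel columns grow to the right and rows downward; lengths in mm; the calibration is good to about 2 mm. The wrist camera is an equidistant fisheye: a pixel r from the principal point sees the ray r / f radians off the axis. A picture is of the moment at which its call begins: read the wrist's pose just before it. There is no depth.
- r.sign_off(): hands the job in, once; it reports no verdict.
Trained networks look in the newest picture that a camera, given by its name, has taken for a name from the list of things; names that differ only in an ending like _2 or _b are one class to them, and where a whole thing is asked for, a point or a joint stands for the part that bears it (a point fixed in the world has none). Each returns a list of dicts, best first, with "score" (0 to 1); they miss things now and then, are a little off and sometimes report something else, mostly with a low value. They report only what shows in the picture. A call takes as long as a camera call. They do not tell look-alikes from the thing itself.
- r.outline_of(thing, camera): "mask" (420x560 bool, what is visible of it) and "at" ([column, row] in pixels, amid what is visible of it).
- r.spot_point(thing, camera): "at" ([column, row] in pixels: a listed point, or the origin of a listed thing).
The state is a dict: "clock": time; "qpos": joint angles; "qvel": joint speeds; "joint_efforts": joint torques, N m; "eef_pos": TCP position; "tcp_rot": TCP orientation; "contact_force": force on the tool from outside, world axes, zero at the start; "wrist_torque": the same for the moment, N m; "opening": opening from 0.0 (shut) to 1.0 (fully open).
Only numpy, scipy, OpenCV 4.12 (cv2) and the standard library are available. Lean on these libraries where they do the work, as an engineer would, in place of code of your own. Each camera call takes 0.05 s, during which the arm holds its last target.

TASK

The control knob of the tabletop gas cooker has been washed and lies on the worktop: put it back on its bare D-shaped shaft, pointer towards the off dot so that the flats match, fully home. Then push the knob in and, keeping it pushed in the whole time, turn it anticlockwise until its pointer stands at the large flame. Finish while still gripping the knob and pressing it in (the flame would go out otherwise), and leave the saucepan and everything else where it stands.

Things in the scene. Friction and masses are not known exactly. Their poses are not given: they have to be found in the camera images.
- knob: Black control knob, loose, right way up on the worktop, 35 g: a round skirt 42 mm across and 16 mm high with a straight grip bar on top, 37 mm high in all. Origin at the centre of the underside, z up, +x the pointer direction: a white line runs on top of the bar from the middle to its +x end and down that end.
- knob_grip (a point): Middle of the knob's grip bar, 26 mm above the underside; axes as the knob's. The bar is 40 mm long (x), 12 mm wide (y) and stands from 16 to 37 mm above the underside, free all round above the skirt.
- knob_hole (a point): Mouth of the D-shaped blind hole in the knob's underside, on its axis (the knob's origin); axes as the knob's. 14 mm deep, 13.2 mm across the round part (mouth tapered over 2 mm), its flat on the pointer side (+x), 2.6 mm from the axis.
- knob_pointer (a point): Pointer end of the knob: the end of the white line, on top of the bar at its +x end, 20 mm from the axis.
- stem_tip (a point): Centre of the upper end of the cooker's bare upright steel shaft (moves and turns with it), z up. Shaft 12 mm across, with a flat 2 mm from its axis on this frame's +x side, upper 2 mm tapered. At rest the tip is 97 mm above the worktop, 24 mm above the deck. Knob +x must match this +x within 0.1 rad; fully home the hole's mouth is 14 mm below this point, a mis-turned knob stops at least 10 mm higher.
- valve_turn (a joint): Angle of the shaft, rad: 0 = off (flat and pointer towards the off dot, at the back), growing anticlockwise seen from above; 1.05 = large flame, 2.09 = small flame, stop at 2.2. It stays where it is left (friction 0.03 N m). The knob has 0.1 to 0.25 rad of play on the shaft, so a turned shaft lags it by that much.
- valve_press (a joint): How far the shaft is pushed down, m: 0 at rest, stop at 0.006. A spring pushes it back up: 3 N at the start of the travel, 9 N at the stop.
- flame_mark (a point): The large orange flame printed on the cooker deck, 34 mm from the shaft axis, 60 degrees anticlockwise from the black off dot.
- off_mark (a point): The black off dot printed on the cooker deck, 34 mm from the shaft axis, towards the back of the cooker.
- cooker: Single-burner tabletop gas cooker, fixed, 290 mm deep (x) by 340 mm wide (y), steel deck 73 mm above the worktop. Origin under its centre, on the worktop; +x points to its back. The shaft stands at (-105, -112) mm, the burner at (8, 58) mm with a pan support up to 110 mm high; behind the shaft, from x = -40 mm on, a cover stands 20 mm above the deck.
- saucepan: Small steel saucepan on the pan support, 147 mm across, 62 mm high, its black handle to the left; origin at the centre of its underside. Leave it alone.
- dish_soap: Clear green washing-up liquid bottle, 231 mm high; origin under its centre. Leave it alone.
- dish_brush: Green dish brush, 269 mm long, lying; origin under its centre. Leave it alone.
- gas_wand: Long black gas lighter, 269 mm, lying; origin under its centre. Leave it alone.
- soup_tin: Soup tin, 75 mm across, 58 mm high; origin under its centre. Leave it alone.
There are look-alikes about, which are no part of the job. Of the things shaped like the knob, the black one is meant.

How it is judged:
By the outcome, as a careful person would: the job done as asked, in the order asked, and still so for the second after the job is handed in, while the arm keeps its last pose, push and grip.
It also fails if it takes over 51 s, if anything falls off the work surface, if the arm or the gripper's body presses on something with over 40 N, if the wrist force passes 120 N, or if a joint passes its speed limit or range.

## Working session

There is one attempt and no reset: what is moved stays moved. The work goes in short steps, Python scripts to look and compute and a tool call to move; the robot and the scene stay as the last step left them, time stands still between calls to the robot, and variables do not carry over. Pictures are saved under pics/ and viewed, and the job is handed in when it is done.

Besides the shell and the picture viewer there is one more tool, called as a command line: name --argument value ..., lists and objects as JSON in quotes. drive_tool: Moves the arm, as the interface text tells. Its arguments: {"type":"object","properties":{"moves":{"type":"array"},"grip_force":{"type":"number"}},"required":["moves"]}

```bash
mkdir -p pics
cat > h.py <<'E'
import numpy as np, cv2
from rig import r
def save(n,im,crop=None,s=1):
    im=im[...,::-1]
    if crop: a,b,c,d=crop; im=im[b:d,a:c]
    im=cv2.resize(np.ascontiguousarray(im),None,fx=s,fy=s,interpolation=cv2.INTER_CUBIC); cv2.imwrite('pics/'+n,im)
E
python3 - <<'E'
from h import *
s=r.sense(); print(s)
for c in ("scene","side","wrist"):
    f=r.grab_frame(c); save(c+'0.png',f['color'])
    print(c,{k:np.round(f[k],3).tolist() for k in f if k!='color'})
    for t in ('knob','knob_pointer','knob_grip','stem_tip','off_mark','flame_mark','cooker','saucepan'):
        print(t,[(np.round(d['at'],1).tolist(),round(d['score'],2)) for d in r.spot_point(t,c)])
E
```

```text
{'clock': 0.0, 'qpos': array([-2.40981028e-03,  3.53667862e-01,  1.63411706e+00, -2.71161792e-05,
        1.15520360e+00, -2.40035680e-03]), 'qvel': array([ 0.00022206,  0.00024896, -0.00122766, -0.00089621,  0.00188162,
        0.00017753]), 'joint_efforts': array([-2.03471049e-03, -6.05236173e+01, -3.42063046e+01, -2.62302356e-04,
        9.48130677e-03,  3.61521288e-06]), 'eef_pos': array([ 6.24531493e+02, -1.35026852e-02,  2.30556678e+02]), 'tcp_rot': array([-3.14019674e+00,  2.14420377e-05,  1.57079785e+00]), 'contact_force': array([-0.85323644,  0.00275036,  0.25115228]), 'wrist_torque': array([0.01801085, 0.0704551 , 0.00523912]), 'opening': 0.9988765439645234}
scene {'fx': 415.658, 'fy': 415.658, 'cx': 275.228, 'cy': 206.805, 'pose': [[-0.079, 0.47, -0.879, -891.097], [-0.997, -0.038, 0.069, 132.084], [-0.001, 0.882, 0.471, 878.562], [0.0, 0.0, 0.0, 1.0]]}
knob [([353.5, 242.7], 0.49)]
knob_pointer [([359.8, 233.0], 0.67)]
knob_grip [([416.4, 237.7], 0.65), ([355.7, 235.9], 0.55)]
stem_tip []
off_mark []
flame_mark []
cooker [([234.3, 227.7], 0.74)]
saucepan [([216.3, 203.5],
[... 482 characters left out ...]
 249.6], 0.35)]
stem_tip [([333.5, 332.4], 0.7)]
off_mark [([240.2, 217.4], 0.59)]
flame_mark [([236.5, 215.3], 0.59)]
cooker [([255.3, 216.6], 0.77)]
saucepan [([248.5, 186.0], 0.59)]
wrist {'fx': 325.192, 'fy': 325.192, 'cx': 276.044, 'cy': 204.653, 'hand_eye': [[-0.001, 0.966, 0.259, 64.161], [1.0, 0.001, 0.001, -0.398], [0.001, 0.259, -0.966, -141.883], [0.0, 0.0, 0.0, 1.0]]}
knob [([159.3, 243.8], 0.96), ([177.1, 308.8], 0.73)]
knob_pointer [([186.5, 320.2], 0.69), ([139.0, 247.8], 0.64)]
knob_grip [([176.5, 320.1], 0.62), ([154.0, 253.4], 0.57)]
stem_tip [([91.2, 89.8], 0.75)]
off_mark [([133.2, 93.5], 0.63)]
flame_mark [([124.4, 63.0], 0.88)]
cooker [([238.4, 11.8], 0.96)]
saucepan []
```

Run:
```python
import cv2
for c in ("scene","side","wrist"):
    i=cv2.imread(f'pics/{c}0.png'); cv2.imwrite(f'pics/{c}0b.png',cv2.resize(i,None,fx=1.4,fy=1.4))
```

```text
(no output)
```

View pics/scene0b.png

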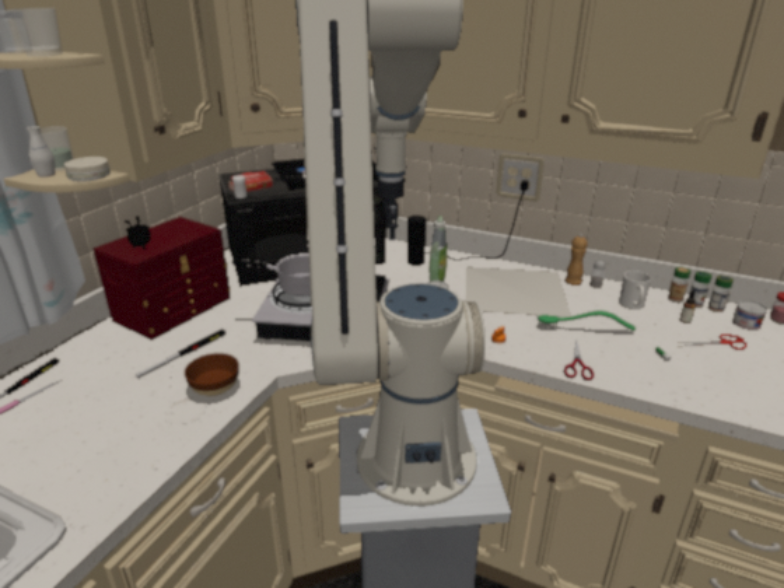

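View pics/side0b.png

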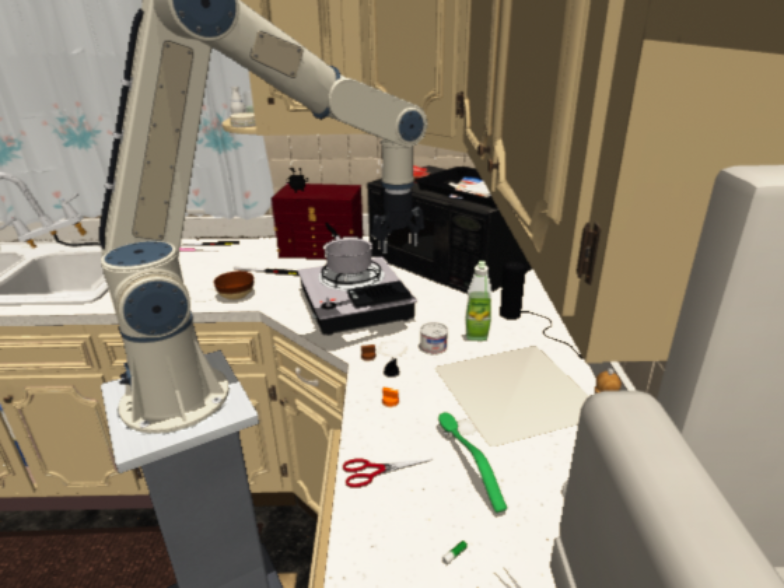

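View pics/wrist0b.png

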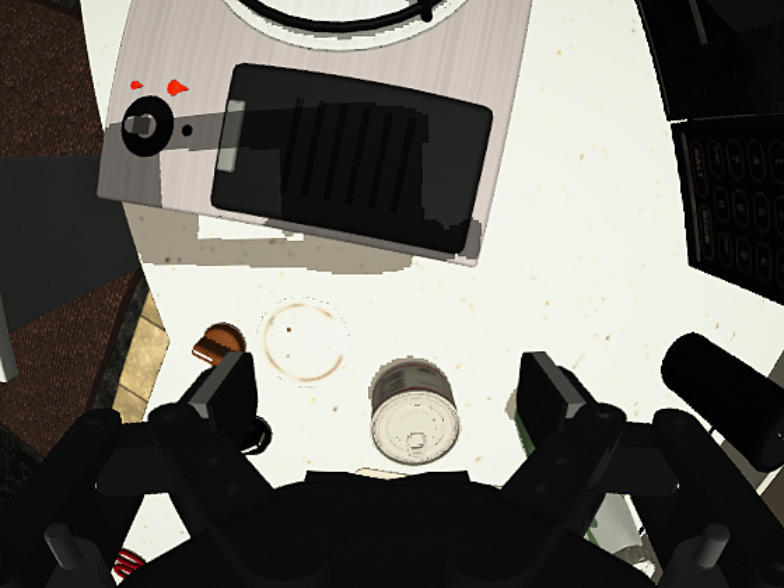

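The wrist view shows the cooker at top left, with the shaft at about (97,90), the off dot at (133,93) and the flame at (124,63). In the side view there are three knob-shaped things: brown (263,252), black (279,262) and orange (279,283). The black one is the knob. Next I localize it and check a close crop.

```bash
cat >> h.py <<'E'
from scipy.spatial.transform import Rotation as Ro
def T_tool(s):
    T=np.eye(4); T[:3,:3]=Ro.from_euler('xyz',s['tcp_rot']).as_matrix(); T[:3,3]=s['eef_pos']; return T
def ray(f,s,px):
    u=np.array([(px[0]-f['cx'])/f['fx'],(px[1]-f['cy'])/f['fy']])
    if 'pose' in f: d=np.array([u[0],-u[1],-1]); P=f['pose']
    else:
        th=np.hypot(*u); k=np.sin(th)/th
        d=np.array([u[0]*k,-u[1]*k,-np.cos(th)]); P=T_tool(s)@f['hand_eye']
    d=P[:3,:3]@d; return P[:3,3],d/np.linalg.norm(d)
def onz(f,s,px,z):
    o,d=ray(f,s,px); return o+d*(z-o[2])/d[2]
def proj(f,s,X):
    P=f['pose'] if 'pose' in f else T_tool(s)@f['hand_eye']
    p=np.linalg.inv(P)@np.append(X,1); x,y,z=p[0],-p[1],-p[2]
    if 'pose' in f: return np.array([f['cx']+f['fx']*x/z,f['cy']+f['fy']*y/z])
    rr=np.hypot(x,y); th=np.arctan2(rr,z); return np.array([f['cx']+f['fx']*th*x/rr,f['cy']+f['fy']*th*y/rr])
E
python3 - <<'E'
from h import *
s=r.sense(); f=r.grab_frame('side'); w=r.grab_frame('wrist')
save('crop_side.png',f['color'],(220,180,340,310),6)
for n,p,z in (('black',(276.9,261.8),26),('orange',(278.9,280),26),('brown',(262.4,252.5),26),('shaft',(234.8,213.1),97),('off',(240.2,217.4),73),('flame',(236.5,215.3),73)): print('side',n,onz(f,s,p,z).round(1))
for n,p,z in (('shaft tip',(91.2,89.8),97),('off',(133.2,93.5),73),('flame',(124.4,63),73),('brown',(154,253.4),26),('black',(180,311),0)): print('wrist',n,onz(w,s,p,z).round(1))
E
```

```text
side black [ 477.5 -189.3   26. ]
side orange [ 431.6 -281.8   26. ]
side brown [ 462.1 -110.9   26. ]
side shaft [453.5  97.9  97. ]
side off [474.   95.3  73. ]
side flame [469.  119.4  73. ]
wrist shaft tip [451.5 101.4  97. ]
wrist off [485.9  95.4  73. ]
wrist flame [476.  127.3  73. ]
wrist brown [475.  -90.5  26. ]
wrist black [ 489.3 -190.3    0. ]
```

View pics/crop_side.png

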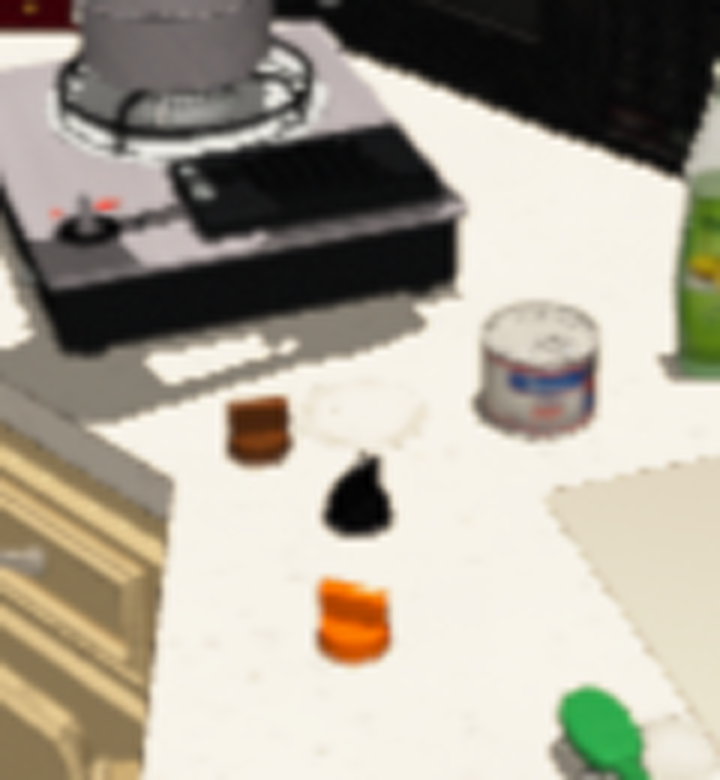

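The crop confirms the black knob at side (279,262), with brown at (263,252) and orange at (279,283) as the decoys. I'll hover over the black one.

drive_tool --moves '[[0,[-4.5,-3.5,0],0],[0,[-9.5,-7,0.5],0],[0,[-14,-10.5,1.5],0],[0,[-18,-13.7,3],0],[0,[-18,-13.7,3],0],[0,[-18,-13.7,3],0]]'

```text
clock: 2.2
eef_pos: [488.6, -180.0, 201.7]
tcp_rot: [3.141, -0.0, 1.57]
contact_force: [0.9, 0.4, 0.0]
opening: 0.999
```

Run:
```python
from h import *
s=r.sense(); w=r.grab_frame('wrist'); print(s['clock'],s['eef_pos'],s['tcp_rot'],s['qpos'])
save('w1.png',w['color'],s=1.4)
for t in ('knob','knob_pointer','knob_grip'):
    for d in r.spot_point(t,'wrist'): print(t,d['at'],round(d['score'],2),onz(w,s,d['at'],{'knob':0,'knob_pointer':37,'knob_grip':26}[t]).round(1))
```

```text
2.2 [ 488.56714482 -180.02282514  201.67923257] [ 3.14064472e+00 -4.78995530e-05  1.56995058e+00] [-3.56161836e-01  2.23524017e-01  1.88543185e+00  4.36587661e-04
  1.03176477e+00 -3.55540006e-01]
knob [224.9, 264.6] 0.92 [ 427.7 -280.7    0. ]
knob [262.7, 97.1] 0.84 [474.2 -92.    0. ]
knob [276.3, 183.7] 0.55 [ 488.2 -184.5    0. ]
knob_pointer [295.7, 182.5] 0.8 [ 506.9 -176.    37. ]
knob_pointer [237.0, 292.0] 0.76 [ 445.4 -296.1   37. ]
knob_pointer [244.6, 84.2] 0.61 [458.9 -82.   37. ]
knob_grip [262.6, 93.9] 0.86 [475.2 -90.7  26. ]
knob_grip [278.0, 192.1] 0.78 [ 489.9 -187.9   26. ]
knob_grip [227.2, 275.2] 0.72 [ 434.1 -281.2   26. ]
```

View pics/w1.png

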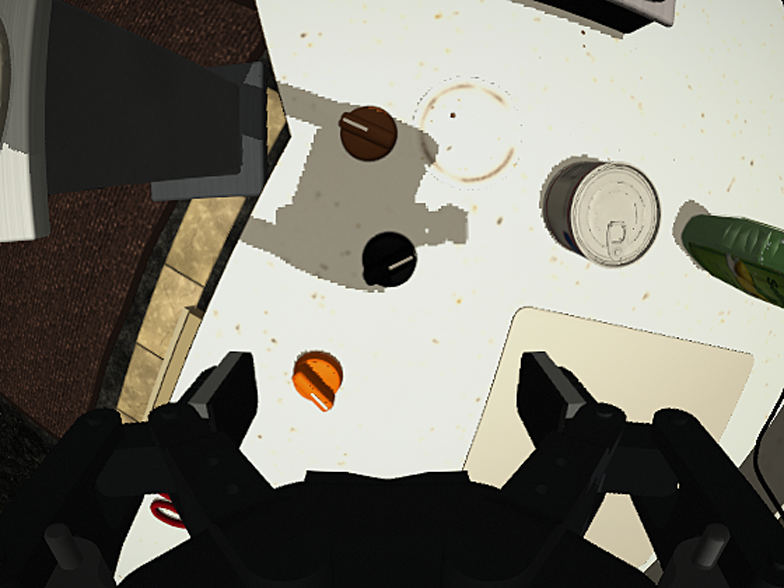

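The black knob is at (278,186), and its white line points right and slightly up. The brown decoy is at (263,95) and the orange one at (227,268). I'll measure the line precisely.

```bash
cat > m.py <<'E'
from h import *
s=r.sense(); w=r.grab_frame('wrist')
a,b,c,d=250,155,310,215
save('w1c.png',w['color'],(a,b,c,d),9)
g=w['color'].max(2).astype(int); 
m=(g<70).astype(np.uint8)
n,l,st,ct=cv2.connectedComponentsWithStats(m); k=l[200,272]; M=(l==k); print(st[k],ct[k])
hull=cv2.convexHull(np.argwhere(M)[:,::-1].astype(np.int32)); hm=np.zeros_like(m); cv2.fillConvexPoly(hm,hull,1)
hm=cv2.erode(hm,np.ones((3,3)))
lm=(hm>0)&(g>90); p=np.argwhere(lm)[:,::-1].astype(float); print(len(p)); 
X=np.array([onz(w,s,q,37)[:2] for q in p]); c0=X.mean(0); u,S,v=np.linalg.svd(X-c0); t=(X-c0)@v[0]
print('line ends',c0+v[0]*t.min(),c0+v[0]*t.max(),'ang',np.degrees(np.arctan2(v[0][1],v[0][0])))
E
python3 m.py
```

```text
[ 258  166   39   40 1199] [276.2735613  186.02752294]
43
line ends [ 506.87243386 -175.31161793] [ 489.3720071  -184.77310083] ang -151.60243851867577
```

View pics/w1c.png

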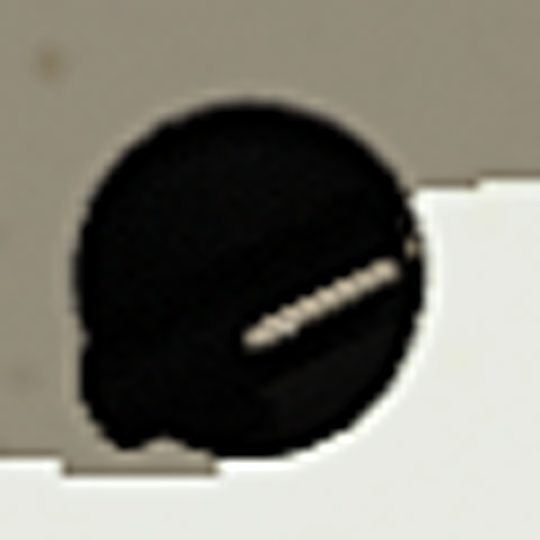

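drive_tool --moves '[[0,[-0.2,0,2],10.5],[0,[-0.5,0.1,4],21],[0,[-0.5,0.1,6],31.5],[0,[-0.5,0.1,8],42],[0,[-0.5,0.1,10],52.5],[0,[-0.5,0.1,11],61.6],[0,[-0.5,0.1,11],61.6],[0,[-0.5,0.1,11],61.6]]'

```text
clock: 3.45
eef_pos: [490.4, -184.1, 91.9]
tcp_rot: [3.141, -0.001, 0.501]
contact_force: [0.2, -0.5, 0.9]
opening: 1.0
```

Run:
```python
from h import *
s=r.sense(); w=r.grab_frame('wrist'); print(s['clock'],s['eef_pos'],s['tcp_rot'],s['qpos'])
save('w2.png',w['color'],s=1.4)
for t in ('knob','knob_pointer','knob_grip'):
    for d in r.spot_point(t,'wrist'): print(t,d['at'],round(d['score'],2),onz(w,s,d['at'],{'knob':0,'knob_pointer':37,'knob_grip':26}[t]).round(1))
```

```text
3.45 [ 490.39736814 -184.10530193   91.92466597] [ 3.14081880e+00 -8.21611174e-04  5.01189592e-01] [-3.62082461e-01  3.79519942e-01  1.96431769e+00  1.69838305e-04
  7.96632915e-01  7.07405923e-01]
knob [343.1, 318.9] 0.92 [ 429.5 -285.2    0. ]
knob [274.5, 208.0] 0.64 [ 489.4 -184.2    0. ]
knob [153.7, 167.3] 0.63 [473.4 -88.2   0. ]
knob [274.4, 193.9] 0.28 [ 498.8 -179.     0. ]
knob_pointer [117.9, 193.6] 0.72 [456.5 -81.9  37. ]
knob_pointer [275.5, 193.1] 0.61 [ 507.2 -175.3   37. ]
knob_pointer [376.8, 338.9] 0.59 [ 443.1 -300.9   37. ]
knob_grip [146.0, 169.6] 0.82 [477.5 -91.   26. ]
knob_grip [276.0, 220.0] 0.63 [ 488.9 -185.7   26. ]
knob_grip [350.4, 333.3] 0.56 [ 433.1 -284.4   26. ]
```

View pics/w2.png

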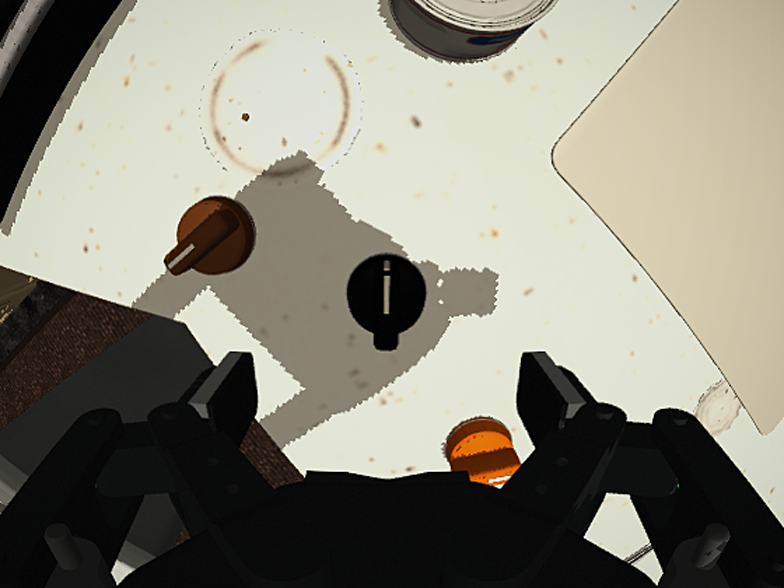

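Closer up, the black knob is at (276,207). Its line is vertical in the picture, so the jaws sit square across the bar. I'll descend and grip.

drive_tool --moves '[[0,[-0.1,0,3],0],[0.2,[-0.1,0,5.5],0],[0.4,[-0.1,0,6.8],0],[0.5,[-0.1,0,7.2],0],[0.5,[-0.1,0,7.2],0],[1,[-0.1,0,7.2],0],[1,[-0.1,0,7.2],0],[1,[-0.1,0,7.2],0],[1,[-0.1,0,7.2],0],[1,[-0.1,0,7.2],0]]' --grip_force 60

```text
clock: 4.9
eef_pos: [490.1, -185.1, 20.9]
tcp_rot: [3.139, -0.002, 0.499]
contact_force: [-1.8, -0.0, 6.2]
opening: 0.122
```

Run:
```python
from h import *
s=r.sense(); w=r.grab_frame('wrist'); print(s['clock'],s['eef_pos'],s['tcp_rot'],s['contact_force'],s['opening'])
save('w3.png',w['color'],s=1.4)
```

```text
4.9 [ 490.06104029 -185.07644723   20.88742267] [ 3.13947391e+00 -1.95552926e-03  4.98614457e-01] [-1.76935179 -0.00890582  6.19587659] 0.122105403492306
```

View pics/w3.png

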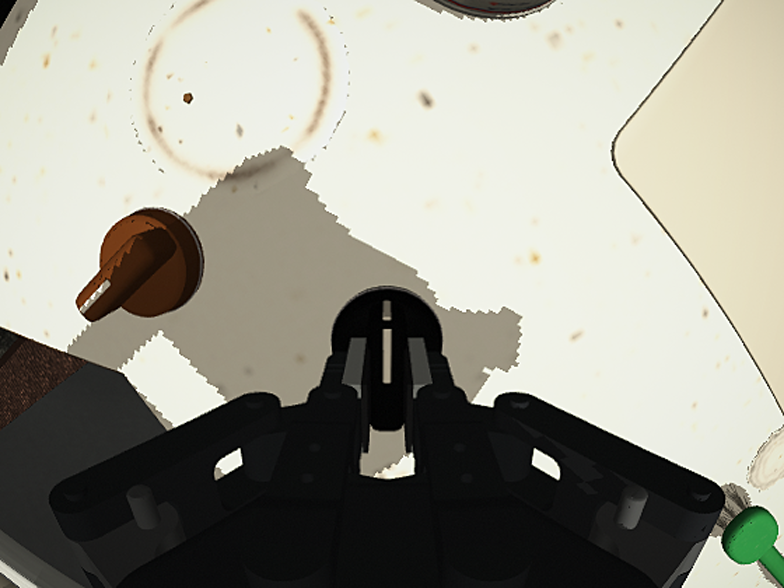

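The knob is gripped, with the white line between the pads at image (277,230 to 273). The fingertips rest on the skirt. I'll lift it and go to a viewing pose in front of the shaft.

drive_tool --moves '[[1,[0,0,-2],0],[1,[0,0,-6],0],[1,[0,-1,-11],0],[1,[1,-6,-14.9],8],[1,[2,-11,-14.9],16],[1,[3,-16,-14.9],24],[1,[4,-21,-14.9],32],[1,[5,-26,-14.9],38.6],[1,[5.9,-30.6,-14.9],38.6],[1,[5.9,-30.6,-14.9],38.6],[1,[5.9,-30.6,-14.9],38.6],[1,[5.9,-30.6,-14.9],38.6]]'

```text
clock: 6.45
eef_pos: [395.4, 111.2, 169.4]
tcp_rot: [3.141, -0.003, -0.176]
contact_force: [0.7, 0.1, -1.1]
opening: 0.122
```

Run:
```python
from h import *
s=r.sense(); w=r.grab_frame('wrist'); print(s['clock'],s['eef_pos'],s['tcp_rot'],s['contact_force'],s['opening'],s['qpos'],s['qvel'])
save('w4.png',w['color'],s=1.4)
for t,z in (('stem_tip',97),('off_mark',73),('flame_mark',73),('knob_pointer',s['eef_pos'][2]+16),('knob_grip',s['eef_pos'][2]+5)):
    for d in r.spot_point(t,'wrist'): print(t,d['at'],round(d['score'],2),onz(w,s,d['at'],z).round(1))
```

```text
6.45 [395.44482454 111.17615559 169.40579772] [ 3.14105646e+00 -3.01996682e-03 -1.76340621e-01] [ 0.7328719   0.11018045 -1.07023262] 0.12204914893117372 [ 0.27191081  0.09435392  2.1313531  -0.00226387  0.91339764  2.02042969] [-6.02906143e-03 -3.28397920e-04 -4.07075524e-04  4.81497721e-05
  5.83163373e-04  4.00703484e-03]
stem_tip [273.0, 133.3] 0.6 [450.8 102.   97. ]
stem_tip [276.3, 267.7] 0.47 [356.  116.8  97. ]
off_mark [274.1, 86.2] 0.86 [483.8  95.5  73. ]
flame_mark [233.3, 106.3] 0.86 [474.8 127.2  73. ]
knob_pointer [275.9, 228.3] 0.85 [416.1 106.4 185.4]
knob_pointer [463.7, 97.4] 0.85 [458.6  16.9 185.4]
knob_pointer [275.9, 241.2] 0.52 [410.5 107.4 185.4]
knob_grip [463.3, 79.1] 0.75 [467.2   8.5 174.4]
knob_grip [277.7, 263.5] 0.55 [395.1 109.3 174.4]
```

View pics/w4.png

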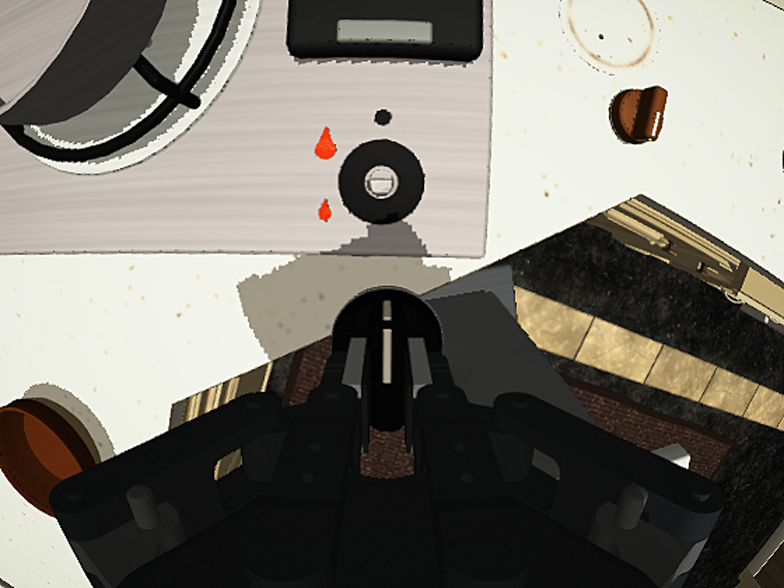

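Run:
```python
from h import *
s=r.sense(); w=r.grab_frame('wrist'); save('w4c.png',w['color'],(225,70,325,170),7)
save('w4d.png',w['color'],(235,200,315,320),5)
for d in r.outline_of('stem_tip','wrist'): print(d['at'],d['score'],d['mask'].sum())
g=w['color'].max(2)
c=w['color'].astype(int)
# off dot
sub=np.zeros_like(g); sub[72:96,260:290]=1
m=((g<90)&(sub>0)).astype(np.uint8); n,l,st,ct=cv2.connectedComponentsWithStats(m); k=l[84,274]; print('dot',st[k],ct[k],onz(w,s,ct[k],73))
red=((c[...,0]>180)&(c[...,1]<120)).astype(np.uint8); n,l,st,ct=cv2.connectedComponentsWithStats(red)
for i in range(1,n):
    if st[i][4]>20: print('red',st[i],ct[i],onz(w,s,ct[i],73))
```

```text
[273.3, 137.7] 0.58 155
dot [268  78  13  11 109] [273.51376147  82.85321101] [486.10536496  95.89249526  73.        ]
red [225  89  15  24 209] [232.45933014 103.56937799] [476.72978804 127.87484799  73.        ]
red [228 142   9  15  88] [231.95454545 150.40909091] [442.82145849 134.79219538  73.        ]
```

View pics/w4c.png

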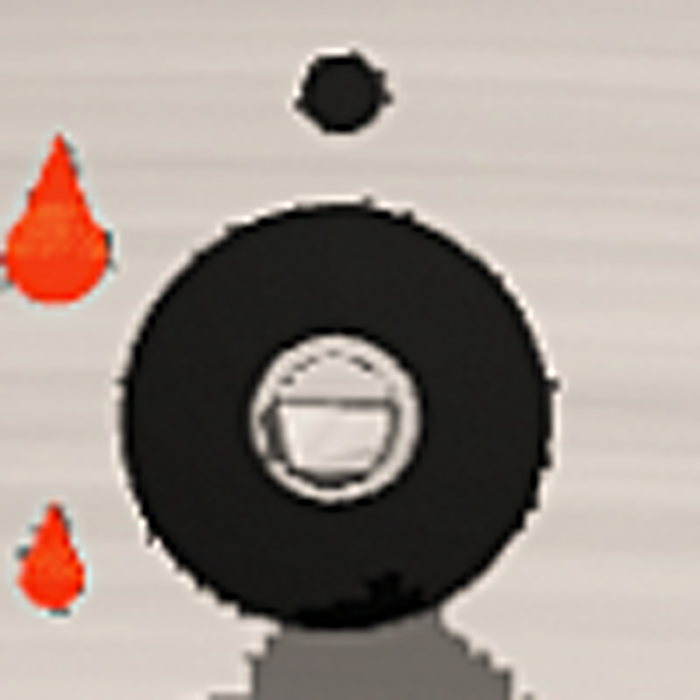

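View pics/w4d.png

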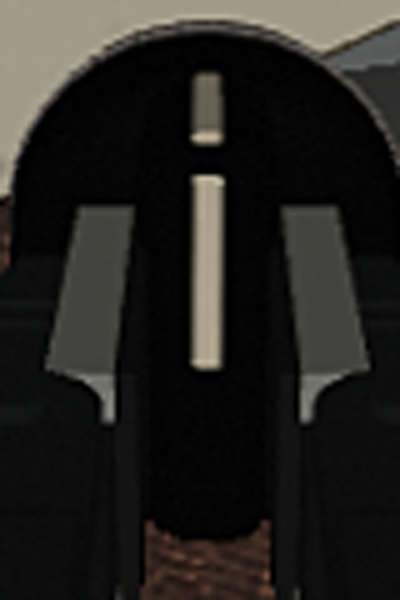

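Run:
```python
from h import *
from scipy.optimize import least_squares
s=r.sense(); w=r.grab_frame('wrist'); T=T_tool(s)
D=onz(w,s,(273.51,82.85),73)[:2];F=onz(w,s,(232.46,103.57),73)[:2];G=onz(w,s,(231.95,150.41),73)[:2]
def e(p):
    c=p[:2]; return np.concatenate([c+34*np.array([np.cos(p[2]+a),np.sin(p[2]+a)])-q for a,q in ((0,D),(np.pi/3,F),(2*np.pi/3,G))])
o=least_squares(e,[451,102,-.17]); print('fit',o.x,np.degrees(o.x[2]),o.fun.round(2))
print('ring',onz(w,s,(273.1,129.5),73),'shaft base (ring hole)',onz(w,s,(225+335/7,70+418/7),73), 'tip',onz(w,s,(272.7,130.6),97))
a=onz(w,s,(225+272/7,70+404/7),97);b=onz(w,s,(225+395/7,70+405/7),97); print('flat edge',a,b,np.degrees(np.arctan2(*(a-b)[:2][::-1]))-90)
zt=s['eef_pos'][2]+16.1
k0=onz(w,s,(235+207/5,200+370/5),zt);k1=onz(w,s,(235+207/5,200+177/5),zt)
print('knob ctr',k0,'end',k1,np.linalg.norm(k1-k0),'ang',np.degrees(np.arctan2(*(k1-k0)[:2][::-1])))
print('tool yaw',np.degrees(s['tcp_rot'][2]),'ctr in tool',(np.linalg.inv(T)@np.append(k0,1)).round(2))
R=T[:3,:3]
for c in (o.x[:2],onz(w,s,(272.7,130.6),97)[:2]):
    d=np.append(c-k0[:2],0); print('move in tool',(R.T@d).round(2))
```

```text
fit [ 4.53297223e+02  1.02971486e+02 -2.12420699e-01] -12.170809539515897 [ 0.45 -0.35 -0.56  0.04  0.12  0.3 ]
ring [452.34868245 102.48332341  73.        ] shaft base (ring hole) [452.22517593 102.68484354  73.        ] tip [452.31737025 102.56041435  97.        ]
flat edge [455.22793448 107.91123935  97.        ] [453.1000521   96.62538365  97.        ] -10.677439454390523
knob ctr [395.20740135 110.45570268 185.43854323] end [412.79331402 107.32653356 185.43854323] 17.862139392548716 ang -10.089392313182064
tool yaw -10.064466338532895 ctr in tool [  0.27   1.31 -16.1    1.  ]
move in tool [58.5  -2.78  0.16]
move in tool [57.61 -2.21  0.16]
```

The shaft is at about (452.4,102.6) and its flat faces about -11°. The tip sits at wrist pixel (272.7,130.6). The held knob's axis is 57.6 mm short of it in tool x and 2.2 mm off in tool y. I'll move above the shaft.

drive_tool --moves '[[1,[2,-0.1,0],1.2],[1,[4,-0.2,1],1.2],[1,[5.76,-0.22,3],1.2],[1,[5.76,-0.22,4.2],1.2],[1,[5.76,-0.22,4.2],1.2],[1,[5.76,-0.22,4.2],1.2]]'

```text
clock: 7.65
eef_pos: [452.1, 104.0, 127.8]
tcp_rot: [3.141, -0.003, -0.196]
contact_force: [0.8, 0.1, 0.2]
opening: 0.125
```

Run:
```python
from h import *
s=r.sense(); w=r.grab_frame('wrist'); f=r.grab_frame('side');print(s['clock'],s['eef_pos'],s['tcp_rot'],s['contact_force'],s['opening'])
save('w5.png',w['color'],s=1.4); save('s5.png',f['color'],(200,170,280,250),8)
R=Ro.from_euler('xyz',s['tcp_rot']).as_matrix()
# target TCP: prior TCP + 57.61 x -2.21 y in prior tool
R0=Ro.from_euler('xyz',[3.14105646,-.00302,-.17634]).as_matrix()
t=np.array([395.445,111.176,0])+R0@[57.61,-2.21,0]; d=t-s['eef_pos'];d[2]=0; print('resid tool',(R.T@d).round(2))
```

```text
7.65 [452.12896815 103.99396765 127.7806096 ] [ 3.14119124e+00 -2.66908512e-03 -1.96457521e-01] [0.79205732 0.09153792 0.24189692] 0.12521697403476278
resid tool [0.56 0.65 0.  ]
```

View pics/w5.png

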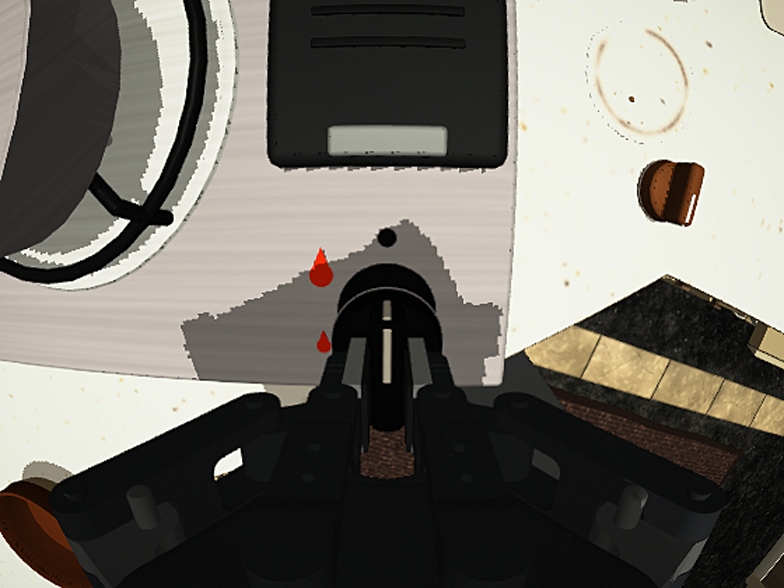

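View pics/s5.png

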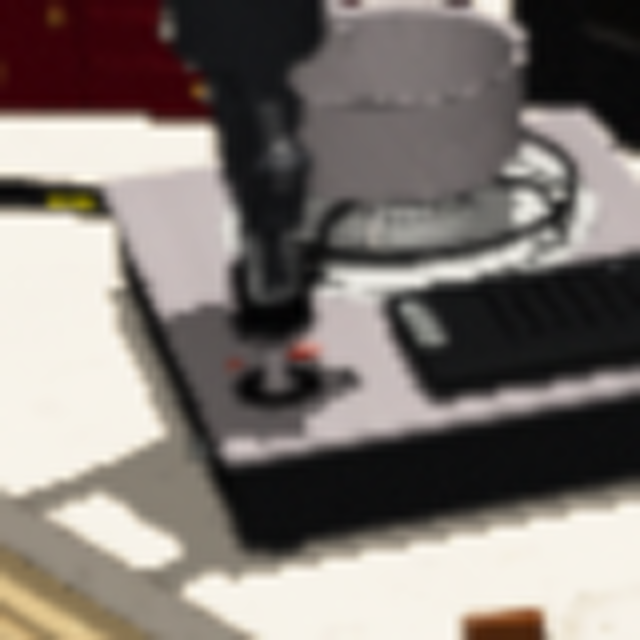

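The knob is over the shaft, and the white line at column 277 points at the off dot at (276,169). I'll refit the marks from here to refine the last millimetre.

```bash
cat > fit.py <<'E'
from h import *
from scipy.optimize import least_squares
def marks(w,s,guess,yaw):
    c=w['color'].astype(int); g=c.max(2); out=[]
    red=((c[...,0]>c[...,1]*2.2)&(c[...,0]>90)&(c[...,1]<70)).astype(np.uint8); 
    dark=(g<60).astype(np.uint8)
    for a,m in ((0,dark),(np.pi/3,red),(2*np.pi/3,red)):
        X=np.array([guess[0]+34*np.cos(yaw+a),guess[1]+34*np.sin(yaw+a),73]); p=proj(w,s,X)
        n,l,st,ct=cv2.connectedComponentsWithStats(m); j=[i for i in range(1,n) if 25<st[i][4]<600]
        j=min(j,key=lambda i:np.hypot(*(ct[i]-p))); print(a,p.round(1),ct[j].round(2),st[j][4]); out.append((a,onz(w,s,ct[j],73)[:2]))
    return out
def fit(mk):
    def e(p): return np.concatenate([p[:2]+34*np.array([np.cos(p[2]+a),np.sin(p[2]+a)])-q for a,q in mk])
    o=least_squares(e,[451,102,-.17]); return o.x,o.fun
E
python3 - <<'E'
from fit import *
s=r.sense(); w=r.grab_frame('wrist'); T=T_tool(s); R=T[:3,:3]
x,res=fit(marks(w,s,(452.4,102.6),-.2)); print(x,np.degrees(x[2]),res.round(2))
zt=s['eef_pos'][2]+16.1; k0=onz(w,s,(276.4,274),zt); k1=onz(w,s,(276.4,235.4),zt)
print('knob',k0,np.degrees(np.arctan2(*(k1-k0)[:2][::-1])))
for c in (x[:2],(452.4,102.6)): print((R.T@np.append(np.array(c)-k0[:2],0)).round(2))
E
```

```text
0 [276.7 170.1] [276.24 169.74] 141
1.0471975511965976 [229.7 197. ] [229.19 193.93] 281
2.0943951023931953 [231.7 247.3] [231.27 245.37] 101
[ 4.53393559e+02  1.02826377e+02 -2.14007888e-01] -12.261748787771662 [ 0.61 -0.47 -0.66  0.04  0.05  0.43]
knob [452.43115029 102.78677377 144.22763898] -11.26640805160676
[ 0.94 -0.23  0.  ]
[0.01 0.19 0.  ]
```

drive_tool --moves '[[1,[0.03,0.03,0.5],0],[1,[0.03,0.03,0.8],0],[1,[0.03,0.03,1.1],0],[1,[0.03,0.03,1.3],0],[1,[0.03,0.03,1.5],0],[1,[0.03,0.03,1.5],0]]'

```text
clock: 8.55
eef_pos: [452.4, 103.7, 112.9]
tcp_rot: [3.141, -0.003, -0.196]
contact_force: [-1.7, 0.8, -0.3]
opening: 0.123
```

No vertical force and already about 5 mm onto the shaft. Continuing.

drive_tool --moves '[[1,[0,0,0.2],0],[1,[0,0,0.4],0],[1,[0,0,0.6],0],[1,[0,0,0.8],0],[1,[0,0,0.8],0]]'

```text
clock: 9.18
eef_pos: [452.4, 103.7, 104.7]
tcp_rot: [3.141, -0.003, -0.196]
contact_force: [-0.7, 0.1, -1.1]
opening: 0.124
```

Run:
```python
from h import *
s=r.sense(); w=r.grab_frame('wrist'); f=r.grab_frame('side');print(s['clock'],s['eef_pos'],s['tcp_rot'],s['contact_force'],s['wrist_torque'],s['opening'])
save('w6.png',w['color'],s=1.4); save('s6.png',f['color'],(200,170,280,250),8)
```

```text
9.175 [452.38571885 103.6729497  104.65693959] [ 3.14126738e+00 -2.77584894e-03 -1.96219583e-01] [-0.67259528  0.14039045 -1.0810455 ] [0.00539566 0.24842549 0.04839091] 0.12351321337571636
```

View pics/w6.png

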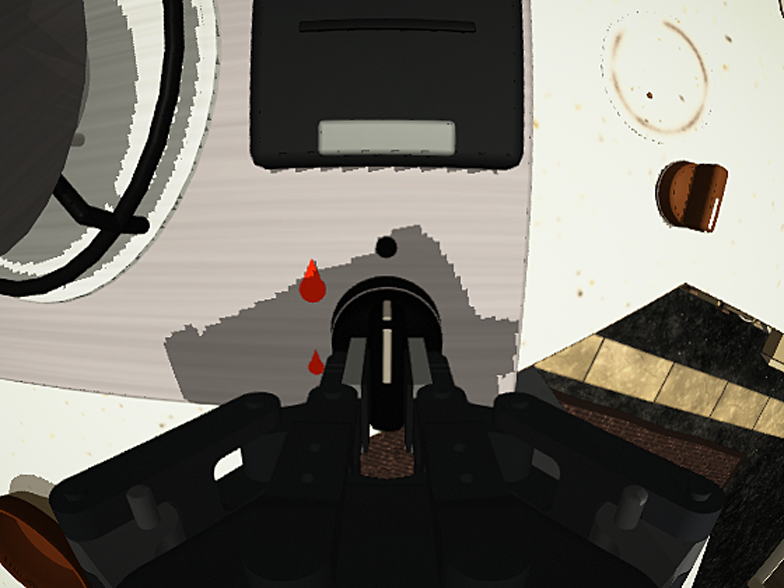

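View pics/s6.png

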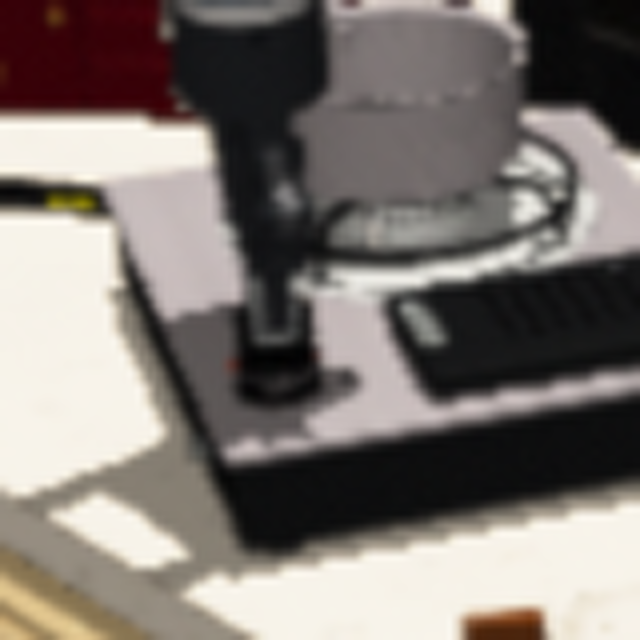

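The knob slid on without resistance, so the flats match (9.3 mm below first contact height, TCP z 104.7). I'll seat it and push in while watching the force.

drive_tool --moves '[[1,[0,0,0.08],0],[1,[0,0,0.16],0],[1,[0,0,0.24],0],[1,[0,0,0.3],0],[1,[0,0,0.3],0]]' --grip_force 90

```text
clock: 9.9
eef_pos: [452.5, 103.7, 101.8]
tcp_rot: [3.141, -0.003, -0.196]
contact_force: [-2.2, 0.1, 3.9]
opening: 0.113
```

drive_tool --moves '[[1,[0,0,0.12],0],[1,[0,0,0.24],0],[1,[0,0,0.36],0],[1,[0,0,0.45],0],[1,[0,0,0.45],0],[1,[0,0,0.45],0]]'

```text
clock: 10.65
eef_pos: [452.6, 103.7, 97.7]
tcp_rot: [3.141, -0.003, -0.196]
contact_force: [-3.7, 0.1, 11.3]
opening: 0.11
```

Run:
```python
from h import *
s=r.sense(); print(s['eef_pos'],s['contact_force'],s['wrist_torque'])
```

```text
[452.5618434  103.71104069  97.74147131] [-3.70958807  0.06276522 11.25651832] [-0.04223437  0.77555592  0.02081732]
```

It's at the press stop, with 11.3 N against a spring force of 9 N there. I'll turn anticlockwise with slightly more push.

drive_tool --moves '[[1,[-0.02,0,0.1],0],[1,[-0.02,0,0.1],0],[1,[-0.02,0,0.1],-8],[1,[-0.02,0,0.1],-16],[1,[-0.02,0,0.1],-24],[1,[-0.02,0,0.1],-30],[1,[-0.02,0,0.1],-30]]'

```text
clock: 11.52
eef_pos: [452.8, 103.8, 97.6]
tcp_rot: [3.14, -0.003, 0.329]
contact_force: [-5.0, -1.0, 17.0]
opening: 0.114
```

drive_tool --moves '[[1,[-0.03,-0.01,0.09],-8],[1,[-0.03,-0.01,0.09],-16],[1,[-0.03,-0.01,0.09],-24],[1,[-0.03,-0.01,0.09],-31],[1,[-0.03,-0.01,0.09],-31],[1,[-0.03,-0.01,0.09],-31]]'

```text
clock: 12.28
eef_pos: [453.0, 103.5, 97.6]
tcp_rot: [3.137, -0.002, 0.87]
contact_force: [-5.0, -2.7, 17.2]
opening: 0.113
```

Run:
```python
from h import *
s=r.sense(); w=r.grab_frame('wrist'); f=r.grab_frame('side');print(s['clock'],s['eef_pos'],s['tcp_rot'],np.degrees(s['tcp_rot'][2]),s['contact_force'],s['opening'])
save('w7.png',w['color'],s=1.4);save('w7c.png',w['color'],(225,160,325,310),4)
for t in ('flame_mark','off_mark','knob_pointer'):
    for d in r.spot_point(t,'wrist'): print(t,d['at'],round(d['score'],2),onz(w,s,d['at'],73 if 'mark' in t else 114).round(1))
```

```text
12.275 [453.0350369  103.53241808  97.59946774] [ 3.13715889e+00 -2.36289557e-03  8.70230788e-01] 49.86055136630052 [-4.98322591 -2.72090638 17.24607102] 0.11272625115239743
flame_mark [277.9, 179.0] 0.95 [475.6 128.1  73. ]
off_mark [330.3, 210.6] 0.69 [486.1  96.8  73. ]
knob_pointer [277.5, 229.0] 0.9 [466.6 118.4 114. ]
```

View pics/w7.png

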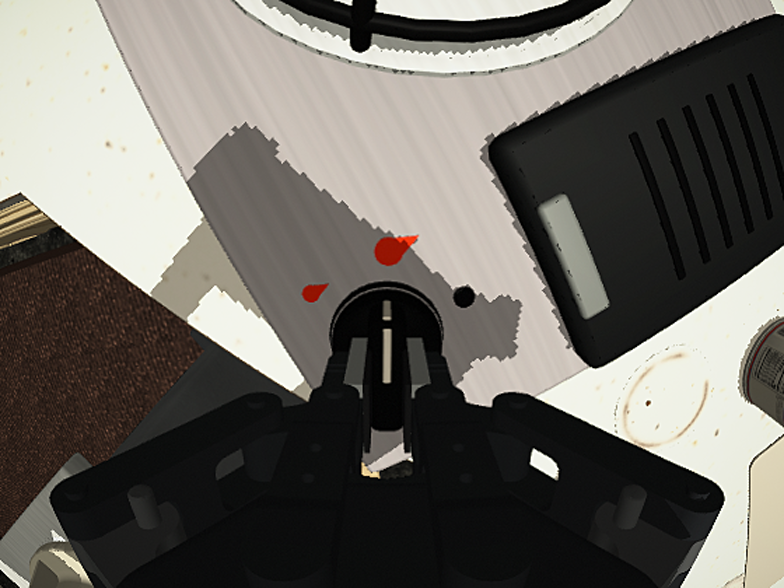

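View pics/w7c.png

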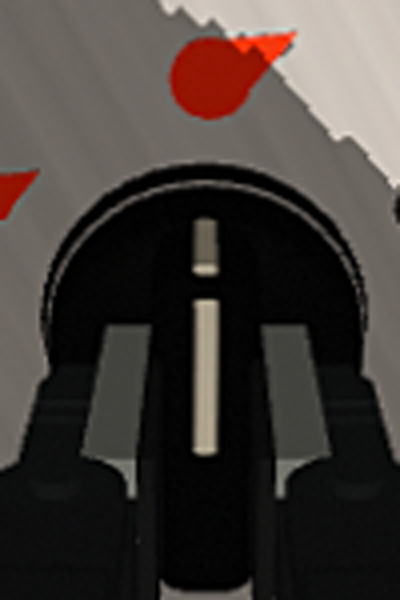

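The pointer line at column 276.4 runs into the body of the large flame at (278,179). The tool has turned 61°, and the push is still 17 N at the stop. I'll take a last look at the scene and hand in.

Run:
```python
from h import *
f=r.grab_frame('side'); save('s7.png',f['color'],(180,130,380,300),4)
s=r.sense(); print(s['clock'],s['eef_pos'],s['contact_force'],s['opening']); print(r.sign_off())
```

```text
12.575 [453.04092879 103.54487401  97.58988129] [-5.73863261 -2.88551342 17.03489265] 0.11375190342224131
the job is handed in; nothing more can be done
None
```

View pics/s7.png

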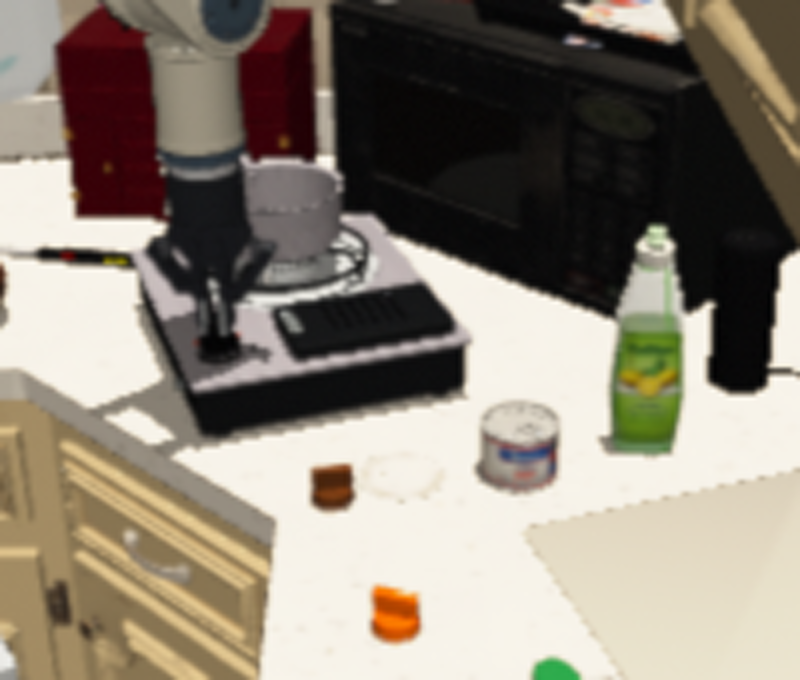

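The black knob is back on its shaft, pushed in and turned to the large flame. I handed the job in at about 12.6 s with the gripper still holding it and pressing.

- **Fit:** the knob went on with its pointer at the off dot and met no resistance until it was home. The spring then pushed back with 3.9 N.
- **Push:** I pressed it about 5 mm to the stop, where I read 11 N. I held that through the turn, with 17 N at hand-in.
- **Turn:** the tool turned 61° anticlockwise. In the wrist picture the white line runs into the body of the large flame.
- **Surroundings:** the last side picture shows the saucepan, tin, soap bottle and the two other knobs (brown and orange) where they stood. The brush is only partly in that picture and the gas lighter was not checked.

- **Valve angle not measured:** because of the play, the shaft itself should lag the pointer by 0.1 to 0.25 rad.
- **Disagreements:** fitting all three deck marks put the off direction about 1° and the shaft about 1 mm away from what the shaft tip showed. I used the tip. A small sideways force of 5 to 6 N remained while pressing.

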